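# Push the load weight in through the chute's hanging flaps

## Task

Put the large slotted weight away: with your fingertips push it along the deck of the weight chute, from the flared mouth, in between the two hanging flaps until it lies wholly in the closed bay behind them, then take your fingers away so that both flaps are left hanging shut behind it. Only push the weight: it must stay flat on the deck, neither lifted nor tipped, and must not be put in over the top. Leave the small weight, the wooden die block and the stopwatch where they are.

Things in the scene. Friction and masses are not known exactly. Their poses are not given: they have to be found in the camera images.
- chute: Weight chute, fixed on the worktop: flat aluminium deck 10 mm thick, x = -135 to +130 mm, grey side rails 24 mm high. Origin at worktop height midway between the two gate posts. x points along the chute from mouth to bay, y left, z up. Posts at y = +-44 mm, outside the channel, rise to 65 mm above the worktop; nothing spans the channel between them.
- mouth (a point): Point on the deck's top in the middle of the flared mouth, 90 mm before the gate (chute x = -90 mm). The flared rails narrow from 108 mm apart (chute x = -114 mm) to the straight channel, 68 mm wide, that runs from x = -44 mm on.
- bay (a point): Point on the deck's top where the weight's centre may well end: chute x = +80 mm, on the centre line. The bay is open above; its rubber end buffer is at x = +120 mm, the end wall behind it 28 mm high.
- flap_left (a joint): Swing of the left (+y) flap, a 40 g steel strip 10 mm wide hanging 45 mm down from a free axle on its post (58 mm above the worktop, at the gate). 0 = hanging shut against a stop; up to 1.6 rad as its lower edge swings into the bay and up. Falls shut by itself. Covers chute y = +23 to +33 mm; the 46 mm gap between the flaps passes shut fingers but not the weight.
- flap_right (a joint): The same for the right (-y) flap, which covers y = -23 to -33 mm.
- weight: Large slotted steel weight: a plain cylinder 63 mm in diameter, 36 mm high, about 0.8 kg, standing loose on the deck in the chute's mouth. Origin at the centre of its underside, z up. The flaps drop behind it once its centre is some 70 mm past the gate along the chute; against the end buffer its centre is at about 88 mm.
- small_weight: The small slotted weight, 46 mm in diameter, 28 mm high, loose on the worktop to the left of the chute; a bystander. Origin at the centre of its underside.
- dies: Wooden die block, 32 x 60 x 26 mm, with two steel dies on it, loose on the worktop to the left of the chute; a bystander. Origin at the centre of its underside.
- watch: Black stopwatch, 70 x 58 x 18 mm, loose on the worktop to the left; a bystander. Origin at the centre of its underside.
Not all that is in view belongs to the job. What is shaped like the weight but yellow is not meant.

How it is judged (in metres and radians):
On the way:
1. the weight, flat on the deck, is under the gate and holds both flaps pushed open (value of joint each of flap_left, flap_right above 0.5 rad and contact force between weight and chute above 1 N and x of weight in the frame of chute between -0.02 and 0.07 m and z of weight in the frame of chute below 0.014 m), for 0.1 s.
At the end, for the whole second after the job is handed in: The large weight stands flat and at rest on the deck in the bay, its centre 55 to 100 mm past the gate, and both flaps hang shut behind it (within 0.1 rad) (x of weight in the frame of chute between 0.055 and 0.1 m and y of weight in the frame of chute between -0.01 and 0.01 m and z of weight in the frame of chute below 0.014 m and angle between weight's own z axis and vertical below 0.1 rad and linear speed of weight below 0.02 m/s and value of joint each of flap_left, flap_right below 0.1 rad); the robot touches nothing.
It fails at once if the weight is lifted more than 10 mm off the deck (z of weight in the frame of chute above 0.02 m).
It fails at once if the weight is tipped more than 0.3 rad (angle between weight's own z axis and vertical above 0.3 rad).
It fails at once if the small weight is moved more than 15 mm (distance of small_weight from where it was at the start of the episode above 0.015 m).
It fails at once if the die block is moved more than 15 mm (distance of dies from where it was at the start of the episode above 0.015 m).
It fails at once if the stopwatch is moved more than 15 mm (distance of watch from where it was at the start of the episode above 0.015 m).
It also fails if it takes over 35 s, if anything falls off the work surface, if the arm or the gripper's body presses on something with over 40 N, if the wrist force passes 120 N, or if a joint passes its speed limit or range.

## Robot

A 6-joint arm with a two-finger parallel gripper is mounted at the origin on a cart in front of the work surface, level with it; the furniture and walls round the work are solid. World frame = base frame: x ahead of the robot, y to its left, z up, the work surface at z = 0. Lengths are in mm, angles in rad, forces in N, time in s.
With the tool pointing down it reaches from about 350 to 875 mm from the base axis. Payload 4.2 kg.
Tool frame: the origin (TCP) lies midway between the tips of the shut fingers; the grasp point (between the pads) lies 19 mm behind it (tcp_to_grasp is the distance from the TCP to the grasp point, in mm); z points along the fingers, y is the line along which they close (so a half turn about z gives the same grasp; the last joint's range is limited). The gripper opens to 85 mm and grips with 20 to 120 N. Pads are 22 mm wide; open, the fingers measure 114 mm over their backs; the gripper's body (76 mm by 85 mm) begins 54 mm behind the grasp point. The pads swing forward as they close: fully open they stand 13 mm farther back than shut.
Start: joints at [-0.937, 0.385, 0.008, 0, -1.194, -0.259], TCP at [228.818, -581.585, 231.312] pointing down, gripper open.
Joint ranges: [-3.14, 3.14], [-1.21, 2.06], [-1.07, 1.41], [-3.16, 2.05], [-2.99, -0.16], [-3.1, 3.1]. Speed limits (rad/s): [2.79, 2.79, 3.14, 3.14, 3.14, 3.14].

## Interface

Orientations are given as a unit quaternion [x, y, z, w].
In Python, from bench import read_state, get_image, job_done, tcp_to_grasp gives the robot as it stands.
- The arm moves only by the tool jog_arm, never from a script. Its argument "plan" is a list of rows, each a list of 3 entries, a list of its own where there are three numbers: the finger opening in mm, from 0 to 85.4, then the shift along the tool's x, y, z as a fraction of full scale, then the turn, a rotation vector about the tool's x, y, z as a fraction of full scale. A call has 1 to 10 rows; each row is the pose to reach, as a shift and turn from the pose commanded when the call began, along the tool's axes at that moment; what a row does not reach only later rows make up. Full scale, the value 1, is 0.1 m for a shift and 60 degrees for a turn. A row lasts 1/8 s, in which the tool goes at most 62.5 mm and 10.7 degrees, less where a joint would pass 70% of its speed; a pose out of reach is approached as far as the arm can. A call with a number of a shift or a turn outside -1 to 1 is refused whole. A call with a gripper value outside its range is refused whole. The fingers move at their own pace and stop on an object; the grip force is fixed at half the most. Time passes only in rows, so rows that repeat a pose let the fingers close. It gives the time, the measured TCP pose, the force, the opening and the grip force at its end, in the units of the state.
- read_state(): the state, without advancing time (a new reading comes with each control period).
- get_image(name): name is "scene" or "side" or "wrist"; returns a dict with "img" (420x560x3 uint8, red, green, blue), "range_z" (420x560 float32, mm along the optical axis (not along the pixel's ray), 0 where there is no reading), "intrinsics" (3x3 intrinsics, pixels), "distortion" ([k1, k2, p1, p2, k3] as OpenCV has them; the pictures are not rectified), "extrinsics" (4x4, takes a point from camera to world coordinates); the wrist camera has in their place "tool_from_camera" (4x4, takes a point from camera to tool coordinates, whose origin is the TCP and whose axes are the flange's). Camera axes: x right, y down, z forward; pixel columns grow to the right and rows downward; lengths in mm; the calibration is good to about 2 mm. A picture is of the moment at which its call begins: read the wrist's pose just before it.
- job_done(): hands the job in; it is judged then, once.
The state is a dict: "clock": time; "joints": joint angles; "joint_vel": joint speeds; "joint_efforts": joint torques, N m; "position": TCP position; "ee_rot": TCP orientation; "contact_force": force on the tool from outside, world axes, zero at the start; "wrist_torque": the same for the moment, N m; "gripper_width": finger opening in mm; "grasp_force": force on a finger pad.
Only numpy, scipy, OpenCV 4.12 (cv2) and the standard library are available. Lean on these libraries where they do the work, as an engineer would, in place of code of your own. Each camera call takes 0.05 s, during which the arm holds its last target. There are 200 camera calls.

## Working session

There is one attempt and no reset: what is moved stays moved. The work goes in short steps, Python scripts to look and compute and a tool call to move; the robot and the scene stay as the last step left them, time stands still between calls to the robot, and variables do not carry over. Pictures are saved under pics/ and viewed, at most 10 in all, crops included, and the job is handed in when it is done.

Besides the shell and the picture viewer there is one more tool, called after ">>>" as name([rows], argument=value, ...), one row to a line, values as JSON. jog_arm: Moves the arm, as the interface text tells. Its arguments: {"type":"object","properties":{"plan":{"type":"array"}},"required":["plan"]}

```bash
mkdir -p pics; cat > h.py <<'E'
import numpy as np, cv2, pickle
from bench import *
def grab(n,save=None):
    d=get_image(n)
    if save: cv2.imwrite('pics/'+save,d['img'][:,:,::-1])
    pickle.dump(d,open(n+'.pkl','wb')); return d
def cloud(d,T=None):
    K=np.array(d['intrinsics']);D=np.array(d['distortion']);T=np.array(d['extrinsics']) if T is None else T
    h,w=d['range_z'].shape;u,v=np.meshgrid(np.arange(w),np.arange(h))
    p=cv2.undistortPoints(np.stack([u,v],-1).reshape(-1,1,2).astype(np.float64),K,D).reshape(h,w,2)
    z=d['range_z'][...,None]
    P=np.concatenate([p*z,z],-1)
    return P@T[:3,:3].T+T[:3,3]
E
python3 - <<'E'
from h import *
print({k:np.round(v,3) for k,v in read_state().items()})
a=grab('scene');b=grab('side')
cv2.imwrite('pics/a.png',a['img'][:,:,::-1]);cv2.imwrite('pics/b.png',b['img'][:,:,::-1])
for d in(a,b):print(np.round(d['extrinsics'],3), (d['range_z']>0).mean())
E
```

```text
{'clock': np.float64(0.0), 'joints': array([-9.370e-01,  3.860e-01,  7.000e-03, -1.000e-03, -1.194e+00,
       -2.590e-01]), 'joint_vel': array([-0.001, -0.   , -0.   , -0.   ,  0.001, -0.002]), 'joint_efforts': array([-0.0000e+00, -3.9228e+01,  1.8840e+01,  4.1860e+00, -5.0000e-03,
        0.0000e+00]), 'position': array([ 228.603, -581.047,  230.183]), 'ee_rot': array([-0.186,  0.983,  0.001, -0.   ]), 'contact_force': array([ 0.179, -0.123,  0.937]), 'wrist_torque': array([ 0.03 , -0.023,  0.02 ]), 'grasp_force': np.float64(0.0), 'gripper_width': np.float64(85.592)}
[[ 5.13000e-01 -4.32000e-01  7.42000e-01 -6.39799e+02]
 [-8.58000e-01 -2.51000e-01  4.48000e-01 -5.97239e+02]
 [-7.00000e-03 -8.66000e-01 -4.99000e-01  8.13842e+02]
 [ 0.00000e+00  0.00000e+00  0.00000e+00  1.00000e+00]] 0.9958248299319727
[[-9.68000e-01 -1.06000e-01  2.28000e-01  2.43908e+02]
 [-2.52000e-01  3.83000e-01 -8.89000e-01  9.89210e+02]
 [ 7.00000e-03 -9.18000e-01 -3.97000e-01  4.77212e+02]
 [ 0.00000e+00  0.00000e+00  0.00000e+00  1.00000e+00]] 0.9347236394557823
```

View pics/a.png

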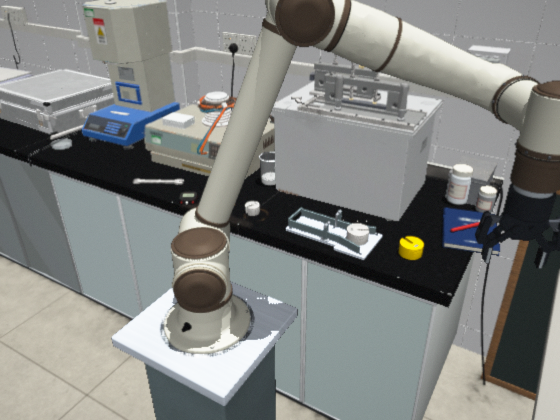

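View pics/b.png

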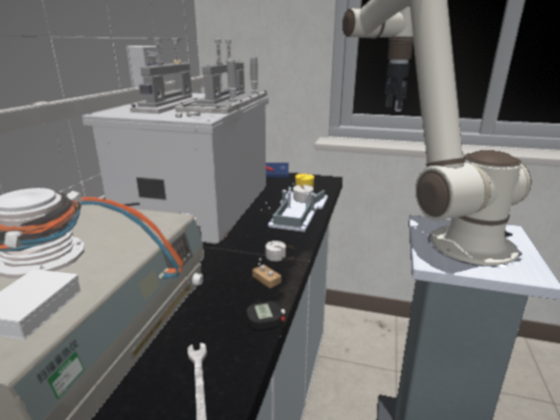

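The scene view shows the chute at about (290–380, 210–255), with the grey weight in its mouth at (357,233) and the yellow decoy at (411,247). In the side view the chute is at (270–325, 185–228). Next I'll work out the metric geometry from the ranges.

```bash
python3 - <<'E'
from h import *
a=pickle.load(open('scene.pkl','rb'));b=pickle.load(open('side.pkl','rb'))
W=[]
for d,r in((a,(200,262,280,390)),(b,(170,235,262,335))):
    P=cloud(d);v0,v1,u0,u1=r
    p=P[v0:v1,u0:u1].reshape(-1,3);c=d['img'][v0:v1,u0:u1].reshape(-1,3)
    print(np.percentile(p,[2,50,98],axis=0).round())
    W.append((p,c))
# top-down map 1px=1mm, x 300..620 up, y left
p0=np.vstack([w[0] for w in W[:1]])
S=2
im=np.zeros((600,800,3),np.uint8)
for (p,c),off in zip(W,((0,0),(400,0))):
    for q,cc in zip(p,c):
        if q[2]<2 or q[2]>100: continue
        i=int((650-q[0])*1.5);j=int((0-q[1])*0.9*1.0)+off[0]
        if 0<=i<600 and off[0]<=j<off[0]+400: cv2.circle(im,(j,i),1,tuple(int(x) for x in cc[::-1]),-1)
for k,(d,r) in enumerate(((a,(195,265,280,440)),(b,(170,235,262,335)))):
    v0,v1,u0,u1=r;cr=cv2.resize(d['img'][v0:v1,u0:u1,::-1],None,fx=5,fy=5,interpolation=cv2.INTER_CUBIC)
    h,w=cr.shape[:2];d['cr']=cr
A,B=a['cr'],b['cr'];H=A.shape[0]+B.shape[0]
cv2.imwrite('pics/c.png',A);cv2.imwrite('pics/d.png',B)
for p,c in W:
    m=(p[:,2]>40)&(p[:,2]<80)&(p[:,0]<600)
    print(np.c_[p[m],c[m]].round()[::2][:40])
E
```

```text
[[ 382. -259.  -81.]
 [ 478.  -96.    3.]
 [ 637.  104.   63.]]
[[ 387. -814. -324.]
 [ 486. -141.    1.]
 [ 644.   69.   56.]]
[[ 510.   33.   41.  117.  135.  139.]
 [ 522.  -91.   64.  146.  154.  160.]
 [ 489.   35.   40.  123.  142.  145.]
 [ 518.  -93.   64.  183.  193.  200.]
 [ 525.  -96.   61.  129.  139.  142.]
 [ 514.  -91.   62.  130.  135.  142.]
 [ 518.  -96.   61.  141.  151.  156.]
 [ 511.  -90.   60.  192.  198.  206.]
 [ 512.  -96.   61.  109.  116.  120.]
 [ 520.  -99.   57.   63.   70.   72.]
 [ 499.  -95.   64.  186.  193.  199.]
 [ 514.  -95.   56.   95.  103.  107.]
 [ 525.  -97.   51.   58.   65.   68.]
 [ 504.  -90.   56.  116.  120.  125.]
 [ 518.  -90.   49.   92.   99.  102.]
 [ 521.  -96.   49.   77.   86.   90.]
 [ 499.  -92.   56.  100.  102.  106.]
 [ 517.  -91.   46.   71.   82.   85.]
 [ 517.  -98.   48.   76.   87.   91.]
 [ 447.   36.   41.  127.  145.  149.]
 [ 500.  -92.   52.   93.   96.   99.]
 [ 517.  -94.   44.   73.   83.   85.]
 [ 522.  -99.   42.   50.   58.   59.]
 [ 501.  -92.   48.   87.   91.   96.]
 [ 499.  -90.   45.  102.  108.  111
[... 1449 characters left out ...]
 504. -157.   48.  224.  222.  219.]
 [ 499. -164.   46.  226.  224.  223.]
 [ 493. -165.   46.  225.  223.  221.]
 [ 486. -165.   46.  202.  196.  181.]
 [ 478. -171.   45.  190.  188.  186.]
 [ 472. -174.   45.  222.  221.  219.]
 [ 465. -170.   47.  225.  223.  222.]
 [ 460. -178.   44.  223.  222.  218.]
 [ 453. -178.   45.  181.  178.  174.]
 [ 507. -154.   45.  196.  192.  191.]
 [ 500. -155.   45.  223.  221.  218.]
 [ 494. -154.   46.  227.  225.  223.]
 [ 489. -161.   44.  226.  224.  222.]
 [ 481. -157.   47.  208.  204.  197.]
 [ 476. -161.   45.  201.  198.  197.]
 [ 469. -160.   47.  218.  215.  213.]
 [ 463. -160.   47.  225.  223.  222.]
 [ 458. -166.   46.  219.  215.  213.]]
```

View pics/c.png

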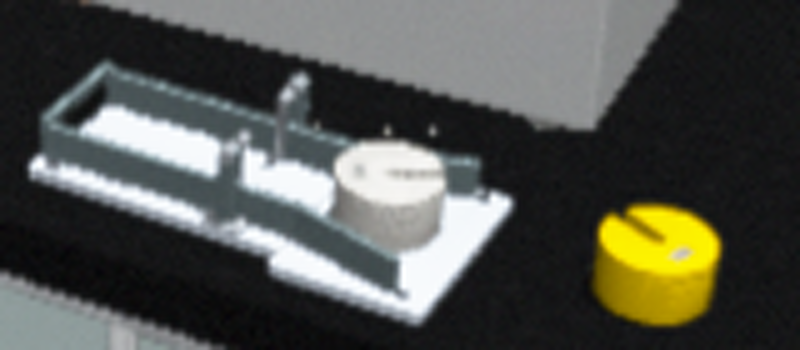

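The crop shows the bay on the left, the gate posts at about (290,110) and (230,165), the weight at (388,195) and the open mouth on the right. The yellow decoy stands beyond the mouth. Next I'll fit the axis and the weight's centre.

```bash
python3 - <<'E'
from h import *
a=pickle.load(open('scene.pkl','rb'));b=pickle.load(open('side.pkl','rb'))
for n,d,r in(('scene',a,(200,262,280,390)),('side',b,(170,235,262,335))):
    P=cloud(d);v0,v1,u0,u1=r
    p=P[v0:v1,u0:u1].reshape(-1,3);c=d['img'][v0:v1,u0:u1].reshape(-1,3).astype(int)
    bx=(p[:,0]>400)&(p[:,0]<560)
    m=bx&(p[:,2]>40)&(p[:,2]<52)&(p[:,1]>-215)&(p[:,1]<-120)
    q=p[m][:,:2].astype(np.float32);cc,rad=cv2.minEnclosingCircle(q);print(n,'weight',cc,rad,q.mean(0),p[m][:,2].mean())
    m=bx&(p[:,2]>52)&(p[:,2]<72)&(p[:,1]>-115)&(p[:,1]<-70)
    for s in(0,1):
        k=m&((p[:,0]>475)==s); print('post',p[k].min(0),p[k].max(0),np.median(p[k],0),k.sum())
    m=bx&(p[:,2]>26)&(p[:,2]<40)&(p[:,1]>-75)&(p[:,1]<25)
    for s in(0,1):
        k=m&((p[:,0]>475)==s); f=np.polyfit(p[k,1],p[k,0],1);print('rail',f,np.polyval(f,[-90,0]),np.std(p[k,0]-np.polyval(f,p[k,1])),p[k,2].max(),k.sum())
    m=bx&(p[:,2]>5)&(p[:,2]<15)&(c.min(1)>190)
    q=p[m][:,:2].astype(np.float32);print('deck',q.min(0),q.max(0),np.median(p[m,2]),cv2.minAreaRect(q))
    rect=p[m];
    for y in range(-190,50,20):
        k=np.abs(rect[:,1]-y)<6
        if k.any(): print(y,rect[k,0].min().round(),rect[k,0].max().round(),end='; ')
    m=bx&(p[:,1]>20)&(p[:,1]<60)&(p[:,2]>25)&(p[:,2]<45);print('\nend',np.percentile(p[m],[5,50,95],axis=0).round())
E
```

```text
scene weight (478.1527404785156, -172.9698486328125) 33.87614440917969 [ 475.4507  -172.26404] 45.4206076068999
post [424.23581379 -97.25439483  53.1086535 ] [449.36665238 -87.1367221   66.80784339] [429.39774372 -91.76725998  60.47371796] 26
post [496.40260354 -98.59584407  53.35089598] [527.88050193 -88.10001237  66.33293283] [513.58499811 -93.34672155  60.45276384] 26
rail [7.47414228e-03 4.39455922e+02] [438.78324947 439.45592227] 2.659048830199951 37.95062742746097 96
rail [1.89943965e-02 5.14057207e+02] [512.34771103 514.05720672] 2.70743163004101 36.28865972623953 91
deck [ 405.0814  -224.20578] [538.2516   40.92617] 10.324772829328367 ((470.2113952636719, -91.83894348144531), (132.38345336914062, 266.47125244140625), 0.846355140209198)
-190 407.0 526.0; -170 405.0 423.0; -150 408.0 431.0; -130 409.0 503.0; -110 422.0 514.0; -90 471.0 510.0; -70 425.0 512.0; -50 427.0 511.0; -30 425.0 515.0; -10 425.0 513.0; 10 426.0 509.0; 30 428.0 506.0; 
end [[440.  22.  26.]
 [474.  33.  33.]
 [515.  39.  40.]]
side weight (481.3936767578125, -170.80665588378906) 33.525840759277344 [ 480.0
[... 240 characters left out ...]
62.92343668] [518.42219322 -90.74445295  58.44201001] 28
rail [1.27235945e-02 4.42844669e+02] [441.6995456 442.8446691] 1.9134122613285036 35.9080520076792 47
rail [3.31329834e-02 5.17154470e+02] [514.17250162 517.15447012] 1.9400195398749212 36.8682978739472 47
deck [ 411.09222 -206.41891] [530.4718  42.0363] 9.945857318696937 ((473.98248291015625, -81.81139373779297), (243.55165100097656, 116.97586822509766), 87.02116394042969)
-190 412.0 525.0; -170 411.0 520.0; -150 412.0 515.0; -130 415.0 510.0; -110 462.0 506.0; -90 459.0 502.0; -70 430.0 508.0; -50 430.0 511.0; -30 430.0 511.0; -10 431.0 437.0; 10 430.0 438.0; 30 437.0 530.0; 
end [[444.  34.  26.]
 [479.  38.  32.]
 [518.  40.  39.]]
```

View pics/d.png

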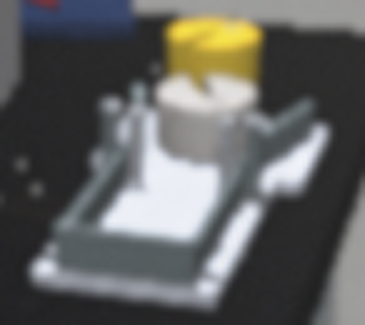

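>>> jog_arm([
  [0,[-0.45,0.3,0],[0,0,0]],
  [0,[-0.9,0.6,0],[0,0,0]],
  [0,[-0.9,0.6,0],[0,0,0]],
  [0,[-0.9,0.6,0],[0,0,0]],
])

```text
clock: 0.6
position: [290.7, -492.7, 231.2]
ee_rot: [-0.187, 0.982, 0.0, -0.0]
contact_force: [0.5, -0.6, 0.8]
gripper_width: 11.9
grasp_force: 0.0
```

>>> jog_arm([
  [0,[-0.45,0.3,0],[0,0,0]],
  [0,[-0.9,0.6,0],[0,0,0]],
  [0,[-0.9,0.6,0],[0,0,0]],
  [0,[-0.9,0.6,0],[0,0,0]],
])

```text
clock: 1.1
position: [352.1, -404.8, 231.1]
ee_rot: [-0.186, 0.983, 0.0, -0.0]
contact_force: [-0.3, 0.6, -0.2]
gripper_width: -0.3
grasp_force: 0.0
```

>>> jog_arm([
  [0,[-0.45,0.3,0],[0,0,-0.15]],
  [0,[-0.9,0.6,0],[0,0,-0.3]],
  [0,[-0.9,0.6,0],[0,0,-0.45]],
  [0,[-0.9,0.6,0],[0,0,-0.55]],
  [0,[-0.9,0.6,0],[0,0,-0.55]],
  [0,[-0.9,0.6,0],[0,0,-0.55]],
])

```text
clock: 1.85
position: [413.7, -316.2, 231.1]
ee_rot: [-0.456, 0.89, 0.0, -0.0]
contact_force: [-0.3, -0.4, 0.0]
gripper_width: 0.1
grasp_force: 0.0
```

```bash
cat > st.py <<'E'
from h import *
from scipy.spatial.transform import Rotation as R
import sys
s=read_state();M=R.from_quat(s['ee_rot']).as_matrix()
print(s['clock'],s['position'].round(1) if hasattr(s['position'],'round') else s['position'],'yaw_y',np.degrees(np.arctan2(M[1,1],M[0,1])).round(2),'F',np.round(s['contact_force'],1),'w',s['gripper_width'])
print(M.round(3))
if len(sys.argv)>3:
    t=np.array([float(x) for x in sys.argv[1:4]]);print('shift/100',(M.T@(t-s['position'])/100).round(3))
E
python3 st.py 475 -232 120
python3 - <<'E'
from h import *
a=pickle.load(open('scene.pkl','rb'));P=cloud(a);c=a['img'].astype(int)
m=(c[...,0]>150)&(c[...,2]<90)&(c[...,1]>120)&(np.abs(P[...,2]-20)<40)&(P[...,1]>-400)&(P[...,1]<-200);print(np.percentile(P[m],[2,50,98],axis=0).round())
E
```

```text
1.85 [ 413.7 -316.2  231.1] yaw_y 144.28 F [-0.3 -0.4  0. ] w 0.08220105846259869
[[-0.584 -0.812 -0.   ]
 [-0.812  0.584  0.   ]
 [ 0.     0.    -1.   ]]
shift/100 [-1.041 -0.007  1.111]
[[ 472. -352.   -1.]
 [ 490. -327.   34.]
 [ 586. -292.   39.]]
```

>>> jog_arm([
  [0,[-0.5,0,0],[0,0,-0.15]],
  [0,[-1.0,0,0.3],[0,0,-0.3]],
  [0,[-1.0,0,0.7],[0,0,-0.45]],
  [0,[-1.0,0,0.7],[0,0,-0.58]],
  [0,[-1.0,0,0.7],[0,0,-0.58]],
  [0,[-1.0,0,0.7],[0,0,-0.58]],
])

```text
clock: 2.6
position: [472.6, -234.4, 161.9]
ee_rot: [-0.702, 0.713, -0.001, 0.0]
contact_force: [0.1, 0.1, -0.1]
gripper_width: -0.3
grasp_force: 0.0
```

```bash
python3 st.py 475 -232 70; python3 - <<'E'
from h import *
from scipy.spatial.transform import Rotation as R
s=read_state();d=grab('wrist','w1.png')
T=np.eye(4);T[:3,:3]=R.from_quat(s['ee_rot']).as_matrix();T[:3,3]=s['position'];T=T@np.array(d['tool_from_camera'])
P=cloud(d,T)
print(T.round(2)); z=P[...,2];g=d['range_z']>0
m=g&(P[...,0]>430)&(P[...,0]<530)&(z>40)&(z<52)&(P[...,1]>-220)&(P[...,1]<-125)
print(m.sum())
if m.sum():q=P[m][:,:2].astype(np.float32);print(cv2.minEnclosingCircle(q))
m=g&(z>26)&(z<40)
for y in range(-220,60,15):
    for lo,hi in((410,476),(476,540)):
        k=m&(abs(P[...,1]-y)<6)&(P[...,0]>lo)&(P[...,0]<hi)
        if k.any():print(y,lo,np.percentile(P[k][:,0],[5,50,95]).round(1),k.sum())
E
```

```text
2.6 [ 472.6 -234.4  161.9] yaw_y 179.1 F [ 0.1  0.1 -0.1] w -0.2637893217173094
[[-0.016 -1.     0.001]
 [-1.     0.016 -0.   ]
 [ 0.    -0.001 -1.   ]]
shift/100 [-0.024 -0.023  0.919]
[[-1.0000e+00  1.0000e-02  1.0000e-02  4.6961e+02]
 [ 2.0000e-02  9.5000e-01  3.1000e-01 -3.1303e+02]
 [-0.0000e+00  3.1000e-01 -9.5000e-01  3.0452e+02]
 [ 0.0000e+00  0.0000e+00  0.0000e+00  1.0000e+00]]
1807
((478.6440734863281, -172.3543243408203), 32.16047668457031)
-205 410 [415.  462.6 474.9] 213
-205 476 [477.5 527.4 532.7] 201
-190 410 [418.4 423.3 456.2] 200
-190 476 [491.6 523.1 528.8] 263
-175 410 [422.5 426.6 429.9] 138
-175 476 [486.3 520.8 525.5] 178
-160 410 [427.  431.  434.1] 129
-160 476 [514.8 517.6 521.7] 131
-145 410 [431.4 435.5 438.6] 124
-145 476 [511.  513.8 518.2] 124
-130 410 [434.8 436.  438.1] 14
-130 476 [509.6 512.7 515.5] 68
```

View pics/w1.png

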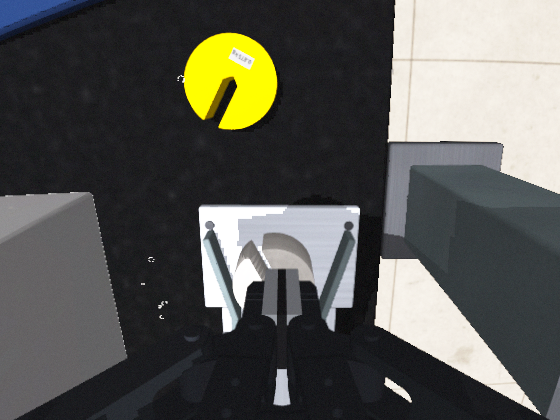

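The wrist view shows the fingers shut at about (285,290), centred over the mouth, with the weight just ahead at (275,255). The decoy at (230,80) is well clear. I'll descend behind the weight.

>>> jog_arm([
  [0,[0,0,0.4],[0,0,0]],
  [0,[0,0,0.9],[0,0,0]],
  [0,[0,0,0.9],[0,0,0]],
])

```text
clock: 3.02
position: [469.6, -233.6, 68.7]
ee_rot: [-0.702, 0.712, 0.003, -0.002]
contact_force: [0.0, 0.6, 1.0]
gripper_width: -0.3
grasp_force: 0.0
```

>>> jog_arm([
  [0,[0,0,0.2],[0,0,0]],
  [0,[0,0,0.4],[0,0,0]],
  [0,[0,0,0.54],[0,0,0]],
  [0,[0,0,0.54],[0,0,0]],
  [0,[0,0,0.54],[0,0,0]],
])

```text
clock: 3.65
position: [473.2, -234.1, 18.4]
ee_rot: [-0.703, 0.712, -0.001, 0.001]
contact_force: [0.2, -0.5, 0.7]
gripper_width: -0.1
grasp_force: 0.0
```

```bash
python3 st.py 474.5 -150 18
```

```text
3.65 [ 473.2 -234.1   18.4] yaw_y 179.28 F [ 0.2 -0.5  0.7] w -0.11622400773946485
[[-0.013 -1.     0.002]
 [-1.     0.013 -0.001]
 [ 0.001 -0.002 -1.   ]]
shift/100 [-0.841 -0.002  0.004]
```

>>> jog_arm([
  [0,[-0.08,0,0],[0,0,0]],
  [0,[-0.14,0,0],[0,0,0]],
  [0,[-0.2,0,0],[0,0,0]],
  [0,[-0.26,0,0],[0,0,0]],
  [0,[-0.33,0,0],[0,0,0]],
  [0,[-0.4,0,0],[0,0,0]],
  [0,[-0.47,0,0],[0,0,0]],
  [0,[-0.54,0,0],[0,0,0]],
  [0,[-0.61,0,0],[0,0,0]],
  [0,[-0.68,0,0],[0,0,0]],
])

```text
clock: 4.9
position: [473.1, -165.7, 17.5]
ee_rot: [-0.703, 0.712, -0.0, -0.0]
contact_force: [0.0, -5.4, 2.8]
gripper_width: -0.0
grasp_force: 2.5
```

```bash
cat > see.py <<'E'
from h import *
import sys
a=grab('scene');b=grab('side')
for n,d in(('scene',a),('side',b)):
    P=cloud(d);c=d['img'].astype(int);x,y,z=P[...,0],P[...,1],P[...,2]
    m=(x>438)&(x<516)&(z>41)&(z<51)&(y>-215)&(y<35)&(c.min(2)>120)
    if m.sum()>5:
        q=P[m][:,:2].astype(np.float32);print(n,m.sum(),cv2.minEnclosingCircle(q),np.median(q,0))
A=cv2.resize(a['img'][180:260,270:400,::-1],(800,492),interpolation=cv2.INTER_CUBIC)
cv2.imwrite('pics/'+sys.argv[1],A)
B=cv2.resize(b['img'][165:240,255:345,::-1],(600,500),interpolation=cv2.INTER_CUBIC);cv2.imwrite('pics/s'+sys.argv[1],B)
E
python3 see.py e1.png; python3 st.py 475.5 -100 18
```

```text
scene 120 ((479.3705749511719, -61.30363845825195), 94.5150146484375) [ 463.70038 -121.35309]
side 89 ((474.3045959472656, -112.49178314208984), 42.21401596069336) [490.31454 -98.8817 ]
5.0 [ 473.  -164.9   17.3] yaw_y 179.3 F [ 0.8 -0.6  0.5] w -0.1571183357617242
[[-0.012 -1.    -0.   ]
 [-1.     0.012  0.001]
 [-0.001  0.    -1.   ]]
shift/100 [-0.65  -0.017 -0.007]
```

View pics/e1.png

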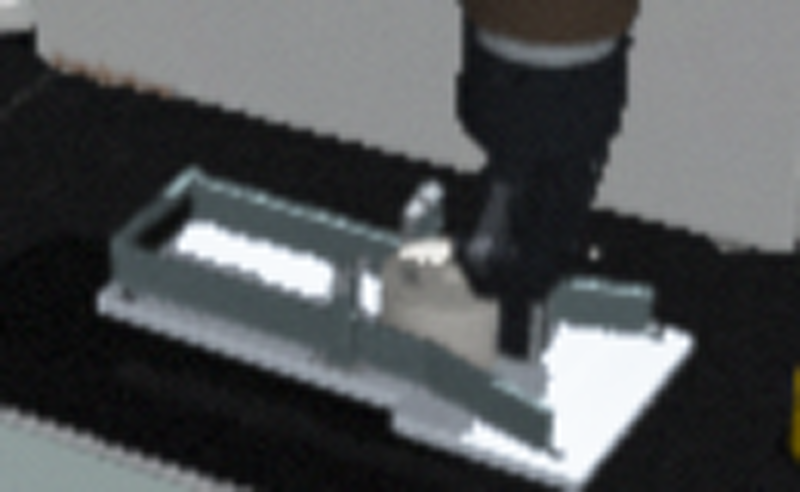

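The weight is upright, has entered the straight channel and is centred just before the gate at (440,290), with the fingers behind it. I'll keep pushing.

>>> jog_arm([
  [0,[-0.06,0,0],[0,0,0]],
  [0,[-0.12,0,0],[0,0,0]],
  [0,[-0.18,-0.01,0],[0,0,0]],
  [0,[-0.24,-0.01,0],[0,0,0]],
  [0,[-0.3,-0.01,0],[0,0,0]],
  [0,[-0.36,-0.02,0],[0,0,0]],
  [0,[-0.42,-0.02,0],[0,0,0]],
  [0,[-0.48,-0.02,0],[0,0,0]],
  [0,[-0.54,-0.02,0],[0,0,0]],
  [0,[-0.6,-0.02,0],[0,0,0]],
])

```text
clock: 6.25
position: [475.6, -105.6, 17.2]
ee_rot: [-0.703, 0.712, 0.0, -0.0]
contact_force: [0.3, -5.5, 0.7]
gripper_width: 0.1
grasp_force: 2.5
```

```bash
python3 see.py e2.png; python3 st.py 477 -51.5 18
```

```text
scene 57 ((474.9599304199219, -60.902339935302734), 33.25041961669922) [482.23593 -55.57177]
side 99 ((475.3903503417969, -68.1473617553711), 41.68593978881836) [488.77817 -46.16832]
6.35 [ 475.7 -105.1   17.2] yaw_y 179.3 F [-0.3  0.1  0.1] w 0.014736045849231804
[[-0.012 -1.    -0.   ]
 [-1.     0.012  0.   ]
 [-0.     0.    -1.   ]]
shift/100 [-0.536 -0.007 -0.008]
```

View pics/e2.png

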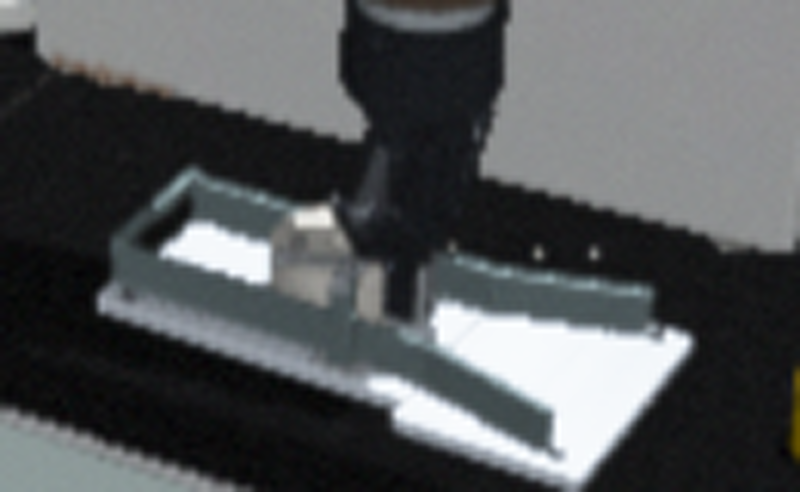

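The weight is flat under the gate, with its centre at y≈-61 (chute x≈+30), and is passing the flaps at (330,260). I'll push another 53 mm.

>>> jog_arm([
  [0,[-0.06,0,0],[0,0,0]],
  [0,[-0.12,0,0],[0,0,0]],
  [0,[-0.18,0,0],[0,0,0]],
  [0,[-0.24,0,0],[0,0,0]],
  [0,[-0.3,0,0],[0,0,0]],
  [0,[-0.36,-0.01,0],[0,0,0]],
  [0,[-0.42,-0.01,0],[0,0,0]],
  [0,[-0.48,-0.01,0],[0,0,0]],
  [0,[-0.53,-0.01,0],[0,0,0]],
  [0,[-0.53,-0.01,0],[0,0,0]],
])

```text
clock: 7.6
position: [477.7, -52.5, 17.4]
ee_rot: [-0.703, 0.712, -0.0, 0.0]
contact_force: [0.4, -2.1, 1.2]
gripper_width: 0.1
grasp_force: 0.8
```

```bash
python3 see.py e3.png; python3 st.py 477 -51.5 18
```

```text
scene 95 ((471.21734619140625, -35.457096099853516), 60.275634765625) [464.10632  -13.910166]
side 119 ((469.6623229980469, -35.340309143066406), 61.84252166748047) [485.3022      5.5394692]
7.7 [477.6 -52.5  17.2] yaw_y 179.27 F [ 0.2 -0.7 -0.2] w -0.19528921186265422
[[-0.013 -1.     0.   ]
 [-1.     0.013  0.   ]
 [-0.    -0.    -1.   ]]
shift/100 [-0.01   0.006 -0.008]
```

View pics/e3.png

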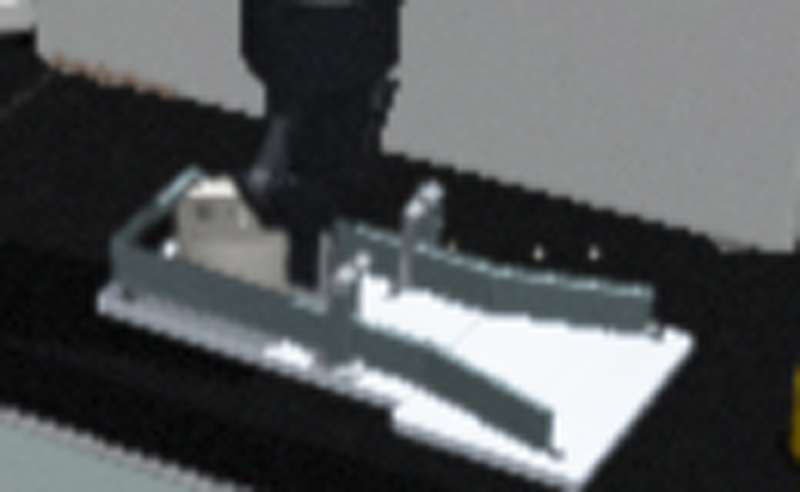

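The weight is in the bay at (230,230). The flaps hang vertical at (405,245) and (345,285). I'll back off 4 mm, then lift straight up.

>>> jog_arm([
  [0,[0.04,0,0],[0,0,0]],
  [0,[0.05,0,0],[0,0,0]],
  [0,[0.05,0,-0.2],[0,0,0]],
  [0,[0.05,0,-0.5],[0,0,0]],
  [0,[0.05,0,-1.0],[0,0,0]],
  [0,[0.05,0,-1.0],[0,0,0]],
])

```text
clock: 8.45
position: [480.2, -57.5, 120.9]
ee_rot: [-0.703, 0.711, -0.003, 0.004]
contact_force: [-0.2, -0.5, 0.3]
gripper_width: -0.2
grasp_force: 0.0
```

>>> jog_arm([
  [0,[0.3,0,-0.5],[0,0,0]],
  [0,[0.6,0,-1.0],[0,0,0]],
  [0,[1,0,-1],[0,0,0]],
  [0,[1,0,-1],[0,0,0]],
  [0,[1,0,-1],[0,0,0]],
])

```text
clock: 9.07
position: [475.6, -157.7, 216.1]
ee_rot: [-0.702, 0.712, 0.001, -0.001]
contact_force: [0.5, -0.0, 0.3]
gripper_width: -0.1
grasp_force: 0.0
```

```bash
python3 see.py e4.png; python3 st.py
```

```text
scene 184 ((471.5091552734375, -35.32243728637695), 60.01956558227539) [477.62555  -12.881617]
side 181 ((478.9705505371094, -39.8667106628418), 63.69635772705078) [483.06888   -5.184708]
9.175 [ 475.9 -157.2  216.4] yaw_y 179.32 F [-0.2 -0.6  0.2] w 0.004574978746984365
[[-0.012 -1.    -0.002]
 [-1.     0.012  0.   ]
 [-0.     0.002 -1.   ]]
```

View pics/e4.png

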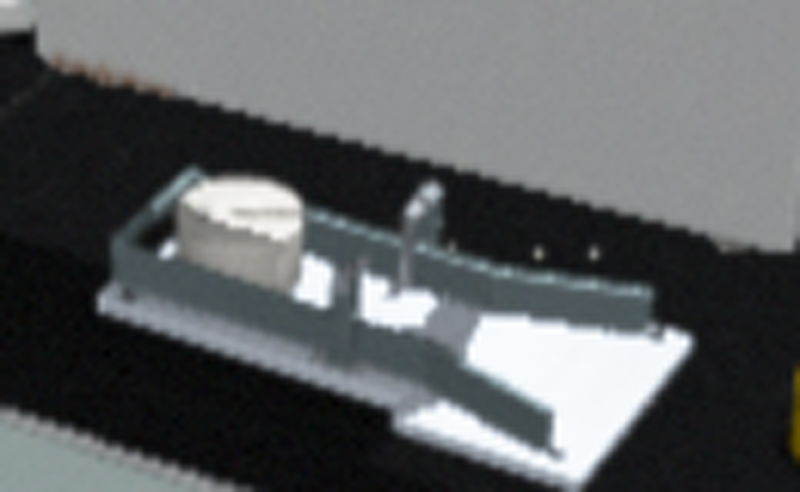

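View pics/se4.png

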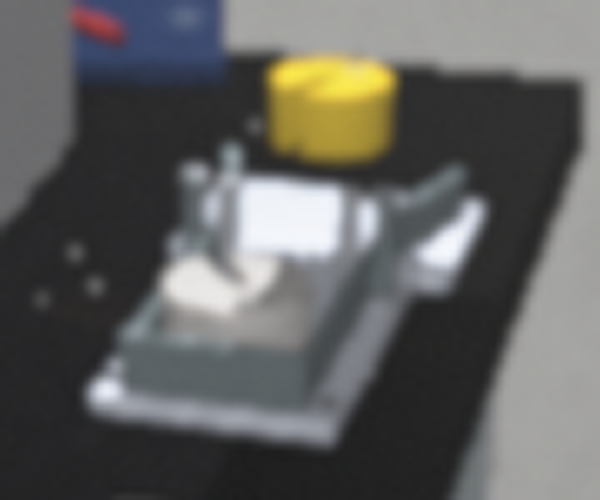

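Both views show the weight flat in the bay, at (240,230) in the scene view. Its centre is at y≈-9 to -13, which is chute x≈+80. Both flaps hang vertical behind it and the arm is clear, so I'm handing in.

```bash
python3 -c "
from bench import *
print(job_done())"
```

```text
the job is handed in; nothing more can be done
None
```

I pushed the large weight flat along the deck into the closed bay (centre about 80 mm past the gate), both flaps hang shut behind it, the bystanders were not touched, and the job is handed in at about 9 s on the clock; no verdict was returned.

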